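# Put the barista tools and the condiments back where they belong

## Task

Closing time: tools go in the clear-lidded tool box, condiments in the wooden stand. Open the box, take out the salt shaker that somebody put in the tamper's round pocket and stand it in the small well of the stand, and stand the pepper mill in the large well; then pack the tamper upright in its round pocket and the black brush in the long front groove, and shut the lid fully. Leave the teaspoon packed as it is in its groove, and do not move or tip the water glass.

Things in the scene. Friction and masses are not known exactly. Their poses are not given: they have to be found in the camera images.
- tool_box: Fixed wooden tray 134 x 252 x 48 mm with grey insert level with its rim. Origin: centre of underside; x to the hinge (away from the robot), y left, z up. Here, in mm: tamper's round pocket, 70 wide, at x 21, y 78, floor z 6; front groove for the brush, 172 along y, 32 wide, at x -36, y 0, floor z 40; teaspoon's groove, 140 along y, 34 wide, at x 21, y -37, floor z 40.
- lid (a joint): Angle of the tool box's clear plastic cover, rad: 0 shut (top 104 mm over the table), 1.85 fully open. Hinge line along the box's y at x 67, z 48 mm of its frame; the front swings up and back. 0.25 kg, lightly damped: let go below 0.9 rad it falls shut, beyond 1.2 rad it falls back and rests open on its stop.
- lid_tab (a point): Grip point on the cover's brass pull tab, a plate 18 mm wide (along the box's y), 6 mm thick, sticking out 34 mm from the cover's upper front edge; the point is 22 mm out, at mid thickness, 156 mm before and 50 mm above the hinge line when shut. The tab points forward when shut, up (leaning back) when open.
- stand: Fixed condiment stand: pale wooden block 86 x 190 (y) x 24 mm, low brass end handles to 111 mm from the centre along y. Origin: centre of underside, y to the robot's left. Two round wells with floors at z 10 mm: large, 70 mm wide, at y +47.5 mm, for the pepper mill; small, 56 mm wide, at y -47.5 mm, for the salt shaker.
- salt_shaker: Salt shaker of clear glass with a grey perforated cap, 90 mm high, body 44 mm in diameter, cap 34 mm in diameter from 66 mm up. Upright; origin at the centre of the underside. Starts in the tamper's pocket under the lid.
- pepper_mill: Wooden pepper mill, 150 mm high, 58 mm in diameter at the foot, with a rounded head 50 mm in diameter from 109 to 139 mm (the head does not turn) and a small metal knob 12 mm wide on top. Upright; origin at the centre of the underside.
- tamper: Coffee tamper: flat metal base 58 mm in diameter and 30 mm high, dark wooden knob 39 mm in diameter above it, 86 mm high in all, 0.42 kg. Upright; origin at the centre of the underside.
- group_brush: Black brush lying on the table, 160 mm long (its x axis), 22 mm wide (y), 16 mm high. Origin at the centre of the underside. Either end may point either way in the groove.
- teaspoon: Steel teaspoon, 130 x 27 x 11 mm, lying along its groove in the tool box from the start. Origin at the centre of its underside; its x runs along its length.
- water_glass: Clear waisted water glass, 62 mm in diameter, 88 mm high, standing between the tool box and the stand. Origin at the centre of the underside.
Not all that is in view belongs to the job. Leave any orange look-alike of the tamper alone.

How it is judged:
By the outcome, as a careful person would: the job done as asked, in the order asked, and still so for the second after the job is handed in, with the robot touching nothing.
It also fails if it takes over 141 s, if anything falls off the work surface, if the arm or the gripper's body presses on something with over 40 N, if the wrist force passes 120 N, or if a joint passes its speed limit or range.

## Robot

A 6-joint arm with a two-finger parallel gripper is mounted at the origin on a cart in front of the work surface, level with it; the furniture and walls round the work are solid. World frame = base frame: x ahead of the robot, y to its left, z up, the work surface at z = 0. Lengths are in m, angles in rad, forces in N, time in s.
With the tool pointing down it reaches from about 0.375 to 0.9 m from the base axis. Payload 3.1 kg.
Tool frame: the origin (TCP) lies on the centre line of the jaws, within the pads' length; the fingertips stand 22 mm ahead of it and the grasp point (between the pads) lies 3 mm ahead of it; z points along the fingers, y is the line along which they close (so a half turn about z gives the same grasp; the last joint's range is limited). The gripper opens to 85 mm and grips with 20 to 120 N. Pads are 22 mm wide; open, the fingers measure 114 mm over their backs; the gripper's body (76 mm by 85 mm) begins 54 mm behind the grasp point. The pads swing forward as they close: fully open they stand 13 mm farther back than shut.
Start: joints at [-1.5, 0.527, 1.433, -0, 1.181, -0.178], TCP at [0.155, -0.606, 0.253] pointing down, gripper open.
Joint ranges: [-3.08, 3.08], [-0.75, 2.2], [0.22, 2.44], [-1.43, 4.57], [0, 2.65], [-2.85, 2.85]. Speed limits (rad/s): [2.79, 2.79, 3.14, 3.14, 3.14, 3.14].

## Interface

Orientations are given as a unit quaternion [x, y, z, w].
In Python, from station import sense, eyes, job gives the robot as it stands.
- The arm moves only by the shell command python3 -m pendant 'ROWS' [FORCE]. ROWS is rows parted by semicolons, their numbers by spaces, 1 to 20 of them, each of 5 numbers: dx, dy, dz in m, then a turn about the tool's z in rad, then the opening from 0.0 (shut) to 1.0 (fully open); each row is the pose to reach, as a shift and turn from the pose commanded when the command began, along the tool's axes at that moment; what a row does not reach only later rows make up. A row lasts 1/10 s, in which the tool goes at most 0.05 m and 0.15 rad, less where a joint would pass 70% of its speed; a pose out of reach is approached as far as the arm can. The fingers move at their own pace and stop on an object; FORCE is the grip in N (left out, the last holds). Time passes only in rows, so rows that do not move let the fingers close. It prints the time, the measured TCP pose, the force, the opening and the grip force at its end.
- sense(): the state, without advancing time (a new reading comes with each control period).
- eyes.snapshot(name): name is "side" or "top" or "wrist"; returns a dict with "pixels" (384x512x3 uint8, red, green, blue), "range_z" (384x512 float32, m along the optical axis (not along the pixel's ray), 0 where there is no reading), "fov_y" (degrees; the focal length in pixels is half the picture's height over the tangent of half this angle, whatever the lens; pixels are square), "cx", "cy" (the principal point, pixels), "R" (3x3) and "t" (3): a world point X has camera coordinates R X + t; the wrist camera has in their place "hand_eye" (4x4, takes a point from camera to tool coordinates, whose origin is the TCP and whose axes are the flange's). Camera axes: x right, y down, z forward; pixel columns grow to the right and rows downward; lengths in m; the calibration is good to about 2 mm. A picture is of the moment at which its call begins: read the wrist's pose just before it.
- job.sign_off(): hands the job in; it is judged then, once.
The state is a dict: "t": time; "q": joint angles; "qd": joint speeds; "tau": joint torques, N m; "tcp_pos": TCP position; "tool_rot": TCP orientation; "force": force on the tool from outside, world axes, zero at the start; "ft_torque": the same for the moment, N m; "finger_gap": opening from 0.0 (shut) to 1.0 (fully open); "gripper_force": force on a finger pad.
Only numpy, scipy, OpenCV 4.12 (cv2) and the standard library are available. Lean on these libraries where they do the work, as an engineer would, in place of code of your own. Each camera call takes 0.05 s, during which the arm holds its last target. There are 200 camera calls.

## Working session

There is one attempt and no reset: what is moved stays moved. The work goes in short steps, Python scripts to look and compute and a shell command to move; the robot and the scene stay as the last step left them, time stands still between calls to the robot, and variables do not carry over. Pictures are saved under pics/ and viewed, at most 16 in all, crops included, and the job is handed in when it is done.

```bash
ls; mkdir -p pics; cat > h.py <<'E'
import numpy as np, cv2
from station import sense, eyes, job
from scipy.spatial.transform import Rotation as Rn
def snap(name, fn=None):
    s=sense(); d=eyes.snapshot(name)
    f=192/np.tan(np.radians(d["fov_y"])/2)
    if name=="wrist":
        T=np.eye(4); T[:3,:3]=Rn.from_quat(s["tool_rot"]).as_matrix(); T[:3,3]=s["tcp_pos"]
        C=T@np.array(d["hand_eye"])
    else:
        R=np.array(d["R"]); C=np.eye(4); C[:3,:3]=R.T; C[:3,3]=-R.T@np.array(d["t"])
    v,u=np.mgrid[:384,:512]; z=d["range_z"]
    P=np.stack([(u-d["cx"])/f*z,(v-d["cy"])/f*z,z],-1)
    W=P@C[:3,:3].T+C[:3,3]; W[z==0]=np.nan
    if fn: cv2.imwrite("pics/"+fn,cv2.resize(d["pixels"][:,:,::-1],None,fx=1.5,fy=1.5,interpolation=cv2.INTER_CUBIC))
    np.savez("pics/"+(fn or "last")+".npz",px=d["pixels"],W=W,C=C,K=[f,d["cx"],d["cy"]])
    return d["pixels"],W,C,(f,d["cx"],d["cy"])
def ray(C,K,u,v,z):
    "intersection of pixel ray with plane world z"
    r=C[:3,:3]@np.array([(u-K[1])/K[0],(v-K[2])/K[0],1]); o=C[:3,3]
    return o+r*(z-o[2])/r[2]
E
python3 - <<'E'
from h import *
for n in("top","side"):
    p,W,C,K=snap(n,n+".png"); print(n,C.round(3).tolist(),K)
s=sense(); print(s)
E
```

```text
pics
top [[0.027, -0.994, 0.11, 0.42], [-1.0, -0.028, -0.008, 0.07], [0.011, -0.109, -0.994, 0.95], [0.0, 0.0, 0.0, 1.0]] (np.float64(347.9616111621006), 253.53370843777276, 188.4458657311793)
side [[-0.991, -0.069, 0.117, 0.367], [-0.135, 0.42, -0.898, 0.963], [0.013, -0.905, -0.425, 0.524], [0.0, 0.0, 0.0, 1.0]] (np.float64(366.9009855465797), 252.5327917534531, 195.50642073626943)
{'t': 0.1, 'q': array([-1.49952570e+00,  5.28367148e-01,  1.43384951e+00, -2.71360826e-05,
        1.18137171e+00, -1.78488841e-01]), 'qd': array([-0.00082742, -0.00206064, -0.00264032,  0.00186843, -0.00185951,
        0.00029502]), 'tau': array([-5.45018192e-04, -4.43304563e+01, -1.78587019e+01, -1.67194521e-04,
        3.86395652e-03,  1.13854628e-05]), 'tcp_pos': array([ 0.15446453, -0.60495857,  0.25241118]), 'tool_rot': array([ 9.92211517e-01,  1.24560468e-01,  4.09394523e-05, -9.97092952e-04]), 'force': array([ 0.47033963,  0.12190926, -0.20551619]), 'ft_torque': array([ 0.03113912, -0.03041724, -0.05415474]), 'gripper_force': 0.0, 'finger_gap': 0.9977824353541781}
```

View pics/top.png

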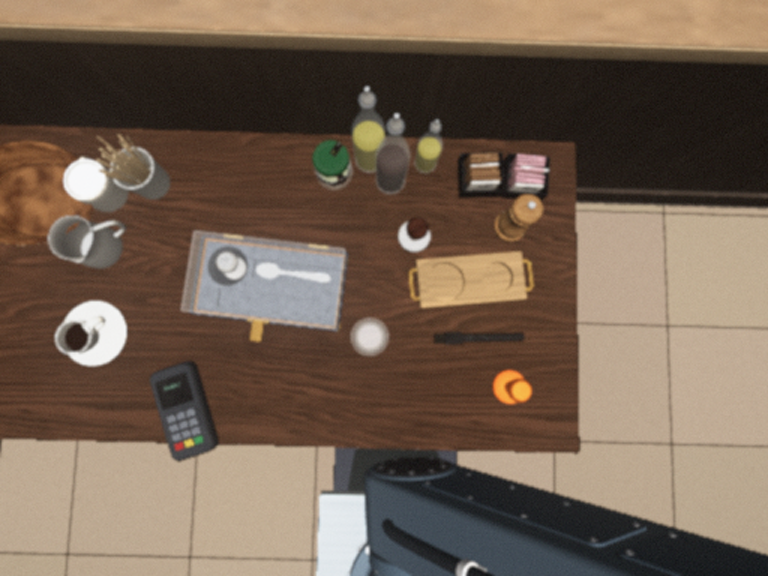

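View pics/side.png

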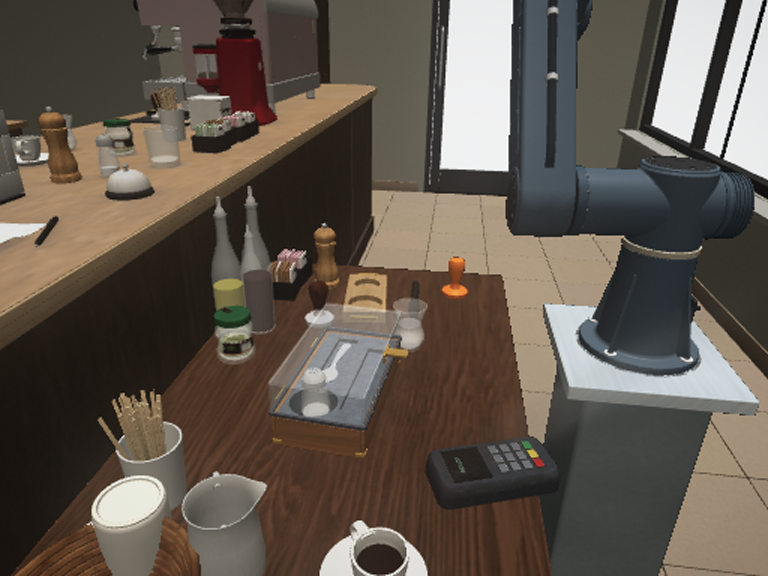

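Top: box with lid (tab at 257,330 of the enlarged picture), shaker at 230,263, tamper 415,230, mill 518,215, brush 478,338, stand 472,278, glass 369,337, and the orange decoy at 512,388. Side view agrees. Now measuring.

```bash
python3 - <<'E'
from h import *
D={n:np.load(f"pics/{n}.png.npz") for n in("top","side")}
def rect(m,W,lab):
    n,L,st,_=cv2.connectedComponentsWithStats(m.astype(np.uint8))
    for i in range(1,n):
        if st[i,4]<25: continue
        P=W[L==i]; r=cv2.minAreaRect((P[:,:2]*1000).astype(np.float32))
        print(lab,st[i,4],"cen",np.round(r[0],1),"size",np.round(r[1],1),"ang",round(r[2],1),"z",np.nanpercentile(P[:,2]*1000,[5,50,95]).round(1))
for n in D:
    W=D[n]["W"];p=D[n]["px"].astype(int);x,y,z=W[...,0],W[...,1],W[...,2]
    hsv=cv2.cvtColor(D[n]["px"],cv2.COLOR_RGB2HSV)
    reg=(x>.3)&(x<.85)&(y>-.35)&(y<.45)
    rect(reg&(z>.012)&(z<.032)&(y<-.0)&(hsv[...,2]>120),W,n+" stand")
    rect(reg&(z>.008)&(z<.03)&(hsv[...,2]<50)&(y<0.02)&(x<.55),W,n+" brush")
    rect(reg&(z>.05)&(y<0.02)&(y>-.3),W,n+" tall")
    rect(reg&(z>.02)&(z<.045)&(y<0.02)&(y>-.3)&(hsv[...,2]<130),W,n+" mid")
    rect(reg&(hsv[...,0]>12)&(hsv[...,0]<25)&(hsv[...,1]>150)&(z>.07)&(z<.13)&(y>0.05),W,n+" tab")
    rect(reg&(z>.04)&(z<.054)&(y>0.02)&(y<.4)&(x>.4),W,n+" boxrim")
    rect(reg&(z>.090)&(z<.115)&(y>0.02)&(y<.4)&(x>.4)&(x<.7),W,n+" lidtop")
# top px rays
C,K=D["top"]["C"],D["top"]["K"]
for nm,u,v,zz in(("tab tip L",250,340,.095),("tab tip R",263,342,.095),("rimFL",184,312,.048),("rimFR",338,328,.048),("rimBR",345,249,.048),("rimBL",193,233,.048),("shaker cap",230,263,.096),("tamper top",418,227,.086),("mill knob",530,205,.15),("mill foot",510,230,.0),("glass",370,337,.04)):
    print(nm,ray(C,K,u/1.5,v/1.5,zz).round(4),D["top"]["W"][round(v/1.5),round(u/1.5)].round(4))
E
```

```text
top stand 49 cen [ 621.3 -163. ] size [53.8 21.5] ang 60.4 z [12.2 15.2 26.4]
top stand 33 cen [601.1  -9.5] size [16.8 19.4] ang 2.0 z [12.4 13.7 15.6]
top stand 1531 cen [ 534.8 -104. ] size [ 86.6 212.6] ang 6.4 z [17.5 22.9 25.7]
top stand 112 cen [ 346.9 -166.1] size [38.4 51.7] ang 72.3 z [12.2 14.1 19.2]
top brush 82 cen [429.7 -63.1] size [13.3 51.1] ang 1.5 z [12.  15.4 17.9]
top tall 365 cen [749.  -13.9] size [42.1 33.1] ang 83.5 z [ 60.1 111.  173.9]
top tall 425 cen [ 724.3 -113.8] size [58.2 52.3] ang 4.1 z [54.2 64.3 68.3]
top tall 422 cen [ 722.4 -196.4] size [57.5 59.3] ang 86.0 z [53.5 62.3 66.4]
top tall 470 cen [ 638.7 -171. ] size [47.6 46.9] ang 68.6 z [ 54.1 129.  139.4]
top tall 175 cen [612.8   1.5] size [36.6 34.1] ang 1.2 z [73.2 82.1 85.5]
top tall 201 cen [ 345.4 -170.4] size [36.9 34.3] ang 0.3 z [72.2 81.6 85.2]
top mid 544 cen [ 725.2 -154.8] size [160.3  75.2] ang 89.1 z [21.9 35.8 43.2]
top mid 41 cen [739.5 -12.5] size [37.9 11.8] ang 80.9 z [23.  33.5 43.7]
top mid 67 cen [ 632.7 -157.4] size [51.3 21.3] ang 16.2 z [26.8 37.  44.1]
top boxrim 25 ce
[... 1482 characters left out ...]
4]
side lidtop 3955 cen [497.9 256.3] size [254.4 168.3] ang 84.9 z [ 95.5 102.8 104.1]
tab tip L [0.4149 0.272  0.095 ] [0.4135 0.2932 0.0015]
tab tip R [0.4123 0.2508 0.095 ] [ 0.4114  0.2723 -0.0022]
rimFL [0.4595 0.399  0.048 ] [ 0.4617  0.4164 -0.0023]
rimFR [0.4392 0.1333 0.048 ] [0.4381 0.1335 0.0567]
rimBR [0.5772 0.1259 0.048 ] [0.5854 0.1288 0.0009]
rimBL [0.598  0.3926 0.048 ] [0.5877 0.3717 0.1044]
shaker cap [0.5401 0.3114 0.096 ] [0.5397 0.31   0.104 ]
tamper top [0.6117 0.0018 0.086 ] [0.6129 0.0009 0.0846]
mill knob [ 0.6378 -0.1687  0.15  ] [ 0.6369 -0.1679  0.1503]
mill foot [ 0.63  -0.176  0.   ] [ 0.6193 -0.1624  0.0527]
glass [0.4253 0.0778 0.04  ] [0.4244 0.0769 0.0498]
```

```bash
python3 - <<'E'
from h import *
a=cv2.imread("pics/top.png"); d=np.load("pics/top.png.npz")["px"][:,:,::-1]
A=cv2.resize(d[145:235,115:260],None,fx=5,fy=5,interpolation=cv2.INTER_CUBIC); cv2.imwrite("pics/topA.png",A)
B=cv2.resize(d[120:270,230:370],None,fx=4,fy=4,interpolation=cv2.INTER_CUBIC); cv2.imwrite("pics/topB.png",B)
E
```

```text
(no output)
```

View pics/topA.png

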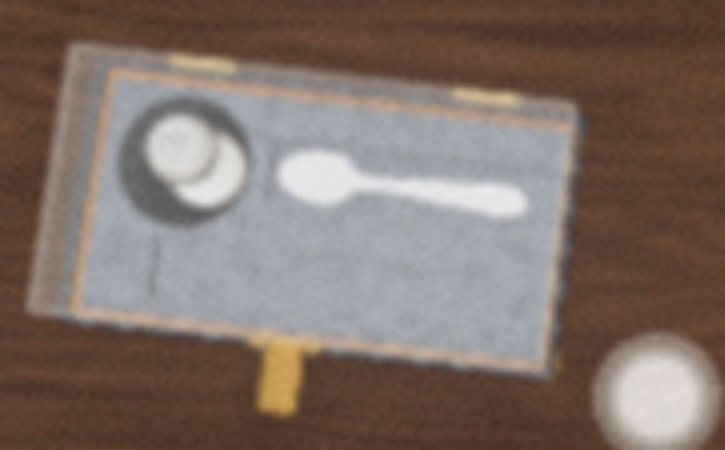

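View pics/topB.png

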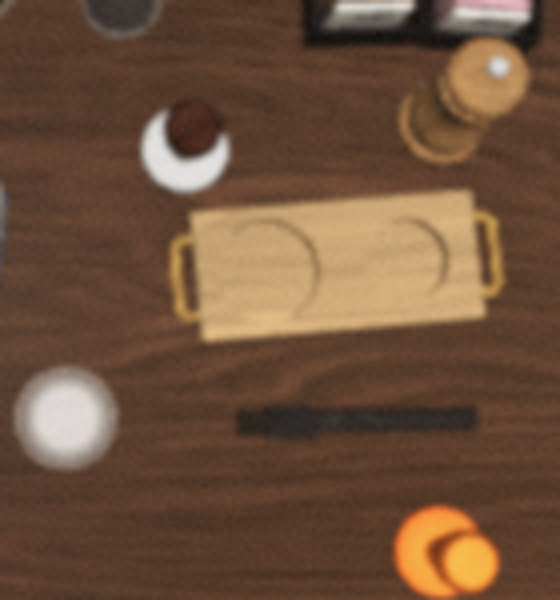

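Measured: box about (0.515, 0.255), yaw −5.3°; stand about (0.536, −0.116), yaw +6.4°; tamper (0.61, 0.003), mill (0.638, −0.169). The crops show the shaker in the pocket's far-right part and the spoon in its groove. I move over the stand first, for wrist views.

```bash
cat >> h.py <<'E'
def go(x,y,z,psi):
    s=sense(); R=Rn.from_quat(s["tool_rot"]).as_matrix(); p=s["tcp_pos"]
    cur=np.arctan2(R[1,0],R[0,0]); d=R.T@(np.array([x,y,z])-p)
    print("rows:",d.round(4),"turn",round((cur-psi+np.pi)%(2*np.pi)-np.pi,4),"dist",np.linalg.norm(d).round(3))
def st():
    s=sense(); R=Rn.from_quat(s["tool_rot"]).as_matrix()
    print("t",round(s["t"],1),"tcp",s["tcp_pos"].round(4),"psi",round(np.arctan2(R[1,0],R[0,0]),4),"F",s["force"].round(1),"gap",round(s["finger_gap"],3),"grip",round(s["gripper_force"],1),"q6",s["q"][5].round(2))
E
python3 - <<'E'
from h import *
d=np.load("pics/top.png.npz"); C,K=d["C"],d["K"]
o=np.array([230,120])
for nm,a,b,z in(("TL",190,212,.024),("TR",472,190,.024),("BR",487,316,.024),("BL",202,341,.024),("brL",238,421,.016),("brR",476,418,.016),("tampbase",186,148,.03),("knob",195,127,.08),("glass",66,418,.0)):
    print(nm,ray(C,K,a/4+o[0],b/4+o[1],z).round(4)[:2])
o=np.array([115,145])
for nm,a,b,z in(("rimFL",76,312,.048),("rimFR",548,370,.048),("rimBR",575,120,.048),("rimBL",110,72,.048),("capS",180,147,.096),("pocket",185,161,.048),("pocketfloor..",185,161,.006),("tab tip",277,413,.098)):
    print(nm,ray(C,K,a/5+o[0],b/5+o[1],z).round(4)[:2])
go(.48,-.1,.36,0)
E
```

```text
TL [ 0.5659 -0.001 ]
TR [ 0.5864 -0.1914]
BR [ 0.5012 -0.2012]
BL [ 0.4793 -0.0107]
brL [ 0.4269 -0.0364]
brR [ 0.4332 -0.1959]
tampbase [0.6084 0.003 ]
knob [0.6119 0.0011]
glass [0.426  0.0787]
rimFL [0.4616 0.3797]
rimFR [0.4383 0.1351]
rimBR [0.5692 0.1256]
rimBL [0.5878 0.3701]
capS [0.5422 0.3173]
pocket [0.5418 0.3282]
pocketfloor.. [0.5475 0.3402]
tab tip [0.413  0.2622]
rows: [ 0.4403 -0.409  -0.1066] turn 0.2498 dist 0.61
```

```bash
python3 -m pendant '0.44 -0.409 -0.107 0.25 1;0.44 -0.409 -0.107 0.25 1;0.44 -0.409 -0.107 0.25 1;0.44 -0.409 -0.107 0.25 1;0.44 -0.409 -0.107 0.25 1;0.44 -0.409 -0.107 0.25 1;0.44 -0.409 -0.107 0.25 1;0.44 -0.409 -0.107 0.25 1;0.44 -0.409 -0.107 0.25 1;0.44 -0.409 -0.107 0.25 1;0.44 -0.409 -0.107 0.25 1;0.44 -0.409 -0.107 0.25 1;0.44 -0.409 -0.107 0.25 1;0.44 -0.409 -0.107 0.25 1;0.44 -0.409 -0.107 0.25 1' 40; python3 - <<'E'
from h import *
st(); p,W,C,K=snap("wrist","w1.png"); st(); print(C.round(3).tolist(),K)
E
```

```text
t: 1.6
tcp_pos: [0.479, -0.101, 0.3597]
tool_rot: [1.0, -0.0, -0.001, 0.0]
force: [-0.9, 0.3, -0.4]
finger_gap: 1.003
gripper_force: 0.0
t 1.6 tcp [ 0.479  -0.101   0.3597] psi -0.0002 F [-0.9  0.3 -0.4] gap 1.003 grip 0.0 q6 1.14
t 1.6 tcp [ 0.4788 -0.1015  0.3597] psi -0.0015 F [-0.3 -0.3 -0.2] gap 0.997 grip 0.0 q6 1.14
[[0.001, -0.952, -0.307, 0.557], [-1.0, -0.0, -0.002, -0.1], [0.001, 0.307, -0.952, 0.479], [0.0, 0.0, 0.0, 1.0]] (np.float64(268.8554595759839), 255.9212563381247, 189.61586160078053)
```

View pics/w1.png

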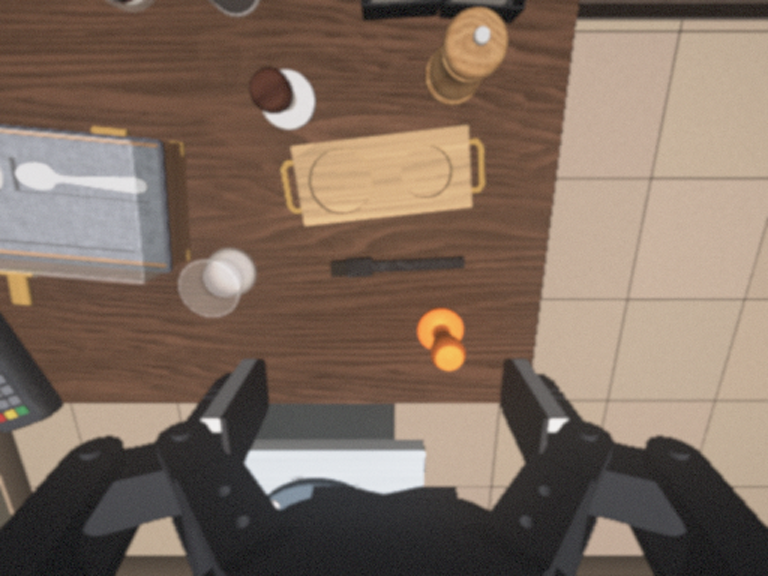

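```bash
python3 - <<'E'
from h import *
d=np.load("pics/w1.png.npz"); C,K=d["C"],d["K"]; W=d["W"]
for nm,a,b,z in(("TL",291,145,.024),("TR",469,125,.024),("BR",473,206,.024),("BL",304,225,.024),("well L",340,181,.024),("well S",427,173,.024),("brL",332,268,.016),("brR",463,263,.016),("base",288,99,.0),("tampknob",271,90,.075),("millknob",483,35,.15),("millhead",476,42,.139),("glassbase",231,273,0),("glassrim",210,288,.088),("rimBR",163,140,.048),("rimFR",171,270,.048)):
    print(nm,ray(C,K,a/1.5,b/1.5,z).round(4)[:2],W[round(b/1.5),round(a/1.5)].round(4))
x,y,z=W[...,0],W[...,1],W[...,2]
def prof(lab,m,zs):
    for a,b in zs:
        q=m&(z>a)&(z<b); P=W[q]
        if len(P)>5: print(lab,a,len(P),"x",P[:,0].min().round(4),P[:,0].max().round(4),"y",P[:,1].min().round(4),P[:,1].max().round(4))
prof("tamp",(abs(x-.61)<.045)&(abs(y)<.045),[(.02,.033),(.04,.05),(.05,.06),(.06,.07),(.07,.08),(.08,.09)])
prof("mill",(abs(x-.638)<.04)&(abs(y+.17)<.04),[(.1,.115),(.115,.125),(.125,.135),(.135,.145)])
prof("brush",(abs(x-.43)<.03)&(abs(y+.115)<.1),[(.008,.014),(.014,.02)])
go(.40,.262,.25,-.0916)
E
```

```text
TL [ 0.5662 -0.0011] [ 0.5657 -0.0011  0.024 ]
TR [ 0.5863 -0.1898] [ 0.5885 -0.1954 -0.0017]
BR [ 0.502  -0.1998] [ 4.997e-01 -2.046e-01 -4.000e-04]
BL [ 0.4806 -0.0099] [ 0.4804 -0.0102  0.0226]
well L [ 0.529  -0.0522] [ 0.5276 -0.0512  0.0094]
well S [ 0.5375 -0.1472] [ 0.5375 -0.1493  0.0097]
brL [ 0.4279 -0.0386] [ 0.427  -0.0378  0.015 ]
brR [ 0.4342 -0.1943] [ 0.4304 -0.1983 -0.0007]
base [0.614 0.004] [ 0.6051 -0.0122  0.0749]
tampknob [0.6125 0.0027] [ 6.112e-01 -2.000e-04  8.470e-02]
millknob [ 0.6381 -0.1709] [ 0.6386 -0.1711  0.1493]
millhead [ 0.6363 -0.1685] [ 0.6348 -0.1668  0.1453]
glassbase [0.417  0.0887] [0.4424 0.0545 0.087 ]
glassrim [0.4267 0.0774] [0.4137 0.095  0.0491]
rimBR [0.5704 0.1222] [ 0.5725  0.1475 -0.0025]
rimFR [0.4344 0.136 ] [ 0.4204  0.1631 -0.0016]
tamp 0.02 71 x 0.5657 0.6158 y -0.0443 -0.0011
tamp 0.06 21 x 0.5942 0.6202 y -0.0142 0.0014
tamp 0.07 220 x 0.5937 0.6312 y -0.0147 0.0228
tamp 0.08 474 x 0.5978 0.6288 y -0.0114 0.0195
mill 0.1 87 x 0.6147 0.644 y -0.1821 -0.1467
mill 0.115 123 x 0.6142 0.6618 y -0.1937 -0.1456
mill 0.125 869 x 0.6154 0.6624 y -0.1942 -0.1463
mill 0.135 544 x 0.623 0.6548 y -0.1857 -0.1542
brush 0.008 390 x 0.4171 0.4408 y -0.1944 -0.0356
brush 0.014 417 x 0.4174 0.4383 y -0.1933 -0.0358
rows: [-0.0792 -0.3634  0.1098] turn 0.0901 dist 0.388
```

```bash
python3 -m pendant '-0.053 -0.363 0.11 0.09 1;-0.053 -0.363 0.11 0.09 1;-0.053 -0.363 0.11 0.09 1;-0.053 -0.363 0.11 0.09 1;-0.053 -0.363 0.11 0.09 1;-0.053 -0.363 0.11 0.09 1;-0.053 -0.363 0.11 0.09 1;-0.053 -0.363 0.11 0.09 1;-0.053 -0.363 0.11 0.09 1;-0.053 -0.363 0.11 0.09 1'; python3 - <<'E'
from h import *
st(); p,W,C,K=snap("wrist","w2.png"); st()
E
```

```text
t: 2.65
tcp_pos: [0.4269, 0.2613, 0.2498]
tool_rot: [0.999, -0.045, -0.001, 0.001]
force: [0.3, -0.5, -0.1]
finger_gap: 1.001
gripper_force: 0.0
t 2.6 tcp [0.4269 0.2613 0.2498] psi -0.0906 F [ 0.3 -0.5 -0.1] gap 1.001 grip 0.0 q6 1.99
t 2.7 tcp [0.4273 0.2609 0.2502] psi -0.0919 F [ 1.   0.1 -0.2] gap 0.999 grip 0.0 q6 1.99
```

View pics/w2.png

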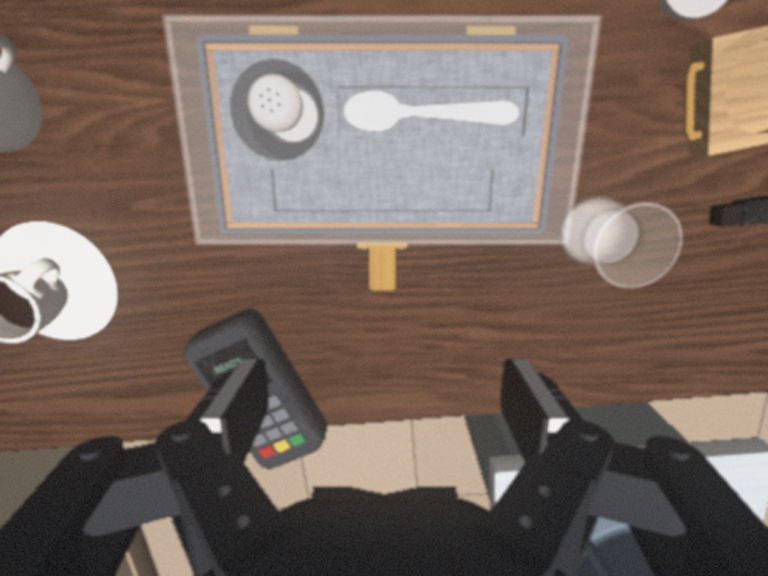

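```bash
python3 - <<'E'
from h import *
d=np.load("pics/w2.png.npz"); C,K=d["C"],d["K"]; W=d["W"]
for nm,a,b,z in(("tabtipL",371,290,.101),("tabtipR",396,290,.101),("tab",383,270,.101),("lidFL",197,243,.104),("lidFR",570,240,.104),("lidBL",166,17,.104),("lidBR",599,17,.104),("cap",275,102,.096),("pocket",277,110,.048),("pk L",231,110,.048),("pk R",323,110,.048),("pk T",277,60,.048),("pk B",277,160,.048),("gr L",274,190,.048),("gr R",491,190,.048),("gr F",383,211,.048)):
    print(nm,ray(C,K,a/1.5,b/1.5,z).round(4)[:2],W[round(b/1.5),round(a/1.5)].round(4))
go(.4261,.2616,.109,-.0916)
E
```

```text
tabtipL [0.4149 0.2722] [ 0.3817  0.2788 -0.0005]
tabtipR [0.4133 0.2547] [ 0.3794  0.2542 -0.0006]
tab [0.4287 0.2625] [0.4285 0.2628 0.1   ]
lidFL [0.4594 0.3845] [0.459  0.3861 0.1015]
lidFR [0.439 0.136] [0.4225 0.1057 0.0367]
lidBL [0.5896 0.3719] [0.5898 0.3716 0.104 ]
lidBR [0.5677 0.1262] [0.5679 0.1267 0.1044]
cap [0.5413 0.3197] [0.5404 0.3184 0.1026]
pocket [0.5423 0.3303] [0.5362 0.3175 0.1017]
pk L [0.5454 0.364 ] [0.5388 0.3458 0.1017]
pk R [0.5393 0.2967] [0.5336 0.29   0.103 ]
pk T [0.5747 0.3248] [0.5627 0.3127 0.1028]
pk B [0.5076 0.3363] [0.5067 0.3221 0.1036]
gr L [0.4858 0.3424] [0.4887 0.3271 0.1039]
gr R [0.4707 0.1742] [0.4761 0.1883 0.1024]
gr F [0.462  0.2594] [0.469  0.2592 0.1035]
rows: [-0.0013 -0.0007  0.1412] turn -0.0003 dist 0.141
```

Jaws are centred on the tab (tab at 383,268 between the jaws; shaker cap at 275,102 in the pocket at 277,110). Descend and grip.

```bash
python3 -m pendant '-0.001 -0.001 0.05 0 1;-0.001 -0.001 0.1 0 1;-0.001 -0.001 0.13 0 1;-0.001 -0.001 0.141 0 1;-0.001 -0.001 0.141 0 0;-0.001 -0.001 0.141 0 0;-0.001 -0.001 0.141 0 0;-0.001 -0.001 0.141 0 0;-0.001 -0.001 0.141 0 0;-0.001 -0.001 0.141 0 0;-0.001 -0.001 0.141 0 0;-0.001 -0.001 0.141 0 0' 40
```

```text
t: 3.9
tcp_pos: [0.4266, 0.2629, 0.1108]
tool_rot: [0.999, -0.044, 0.001, 0.001]
force: [0.4, -5.1, 7.0]
finger_gap: 0.201
gripper_force: 39.4
```

```bash
python3 -m pendant '0.004 0 -0.0115 0 0;0.0092 0 -0.0228 0 0;0.015 0 -0.0335 0 0;0.0217 0 -0.0439 0 0;0.0292 0 -0.0536 0 0;0.0373 0 -0.0629 0 0;0.046 0 -0.0714 0 0;0.0555 0 -0.0794 0 0;0.0655 0 -0.0864 0 0;0.0759 0 -0.0929 0 0;0.0869 0 -0.0984 0 0;0.0982 0 -0.1033 0 0;0.1099 0 -0.107 0 0;0.1218 0 -0.1102 0 0;0.1339 0 -0.1121 0 0;0.1461 0 -0.1135 0 0;0.1583 0 -0.1136 0 0;0.1706 0 -0.1132 0 0;0.1828 0 -0.1115 0 0;0.1948 0 -0.1091 0 0'; python3 -c "
from h import *
st(); snap('side','s2.png')"
```

```text
t: 5.9
tcp_pos: [0.6204, 0.2451, 0.2203]
tool_rot: [0.999, -0.045, -0.0, 0.001]
force: [-1.7, -5.5, 1.2]
finger_gap: 0.189
gripper_force: 38.9
t 5.9 tcp [0.6204 0.2451 0.2203] psi -0.0898 F [-1.7 -5.5  1.2] gap 0.189 grip 38.9 q6 1.87
```

View pics/s2.png

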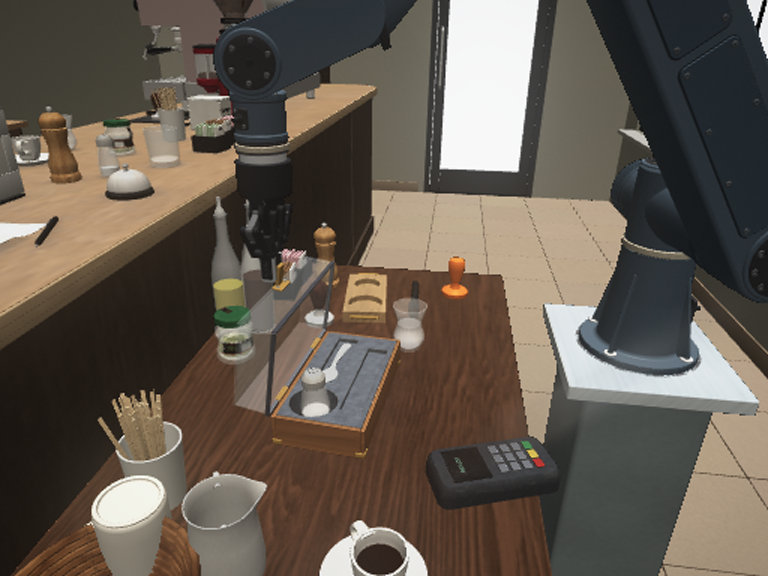

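```bash
python3 -m pendant '0.0118 0 0.0032 0 0;0.0234 0 0.0075 0 0;0.031 0 0.011 0 0;0.0382 0 0.0145 0 0;0.0382 0 0.0145 0 0.5;0.0382 0 0.0145 0 0.5;0.0382 0 0.0145 0 0.5;0.0382 0 -0.02 0 0.5;0.0382 0 -0.06 0 1;-0.02 -0.02 -0.06 0 1;-0.07 -0.05 -0.06 0 1;-0.12 -0.07 -0.03 0 1;-0.15 -0.07 -0.02 0 1;-0.15 -0.07 -0.02 0 1;-0.15 -0.07 -0.02 0 1;-0.15 -0.07 -0.02 0 1'; python3 - <<'E'
from h import *
st(); p,W,C,K=snap("wrist","w3.png"); x,y,z=W[...,0],W[...,1],W[...,2]
for a,b in((.086,.105),(.06,.08)):
    q=(abs(x-.54)<.05)&(abs(y-.32)<.05)&(z>a)&(z<b); P=W[q]; print(a,len(P),P.min(0).round(4),P.max(0).round(4),P.mean(0).round(4))
go(.5415,.319,.079,0)
E
```

```text
t: 7.55
tcp_pos: [0.4783, 0.3297, 0.2394]
tool_rot: [0.999, -0.045, 0.001, -0.001]
force: [1.2, 0.3, 0.7]
finger_gap: 1.004
gripper_force: 0.0
t 7.5 tcp [0.4783 0.3297 0.2394] psi -0.09 F [1.2 0.3 0.7] gap 1.004 grip 0.0 q6 2.07
0.086 778 [0.5277 0.3091 0.0861] [0.5584 0.3394 0.0957] [0.5435 0.3242 0.0914]Traceback (most recent call last):
  File "<stdin>", line 4, in <module>
    return umr_minimum(a, axis, None, out, keepdims, initial, where)
ValueError: zero-size array to reduction operation minimum which has no identity
```

View pics/w3.png

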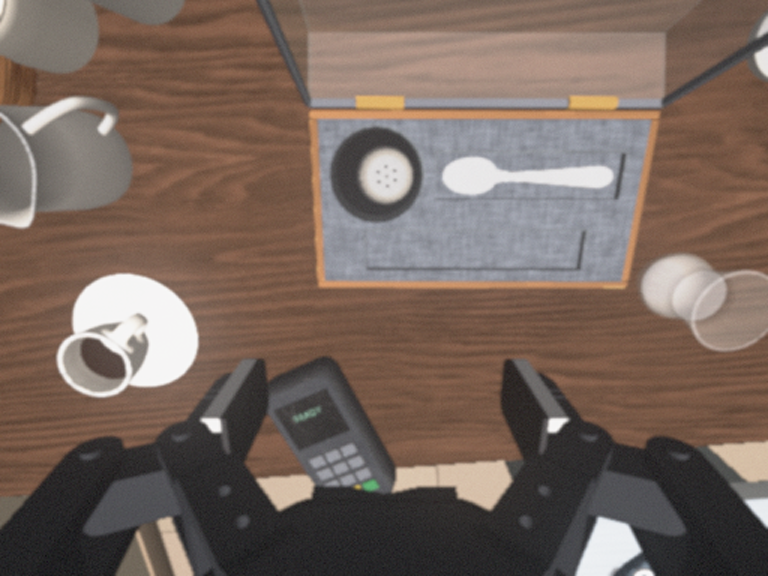

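```bash
python3 - <<'E'
from h import *
d=np.load("pics/w3.png.npz"); C,K=d["C"],d["K"]; W=d["W"]
for nm,a,b,z in(("cap",386,176,.095),("pk L",331,175,.048),("pk R",422,175,.048),("pk T",377,127,.048),("pk B",377,221,.048),("FL",321,287,.048),("FR",628,287,.048),("BL",311,111,.048),("BR",658,111,.048),("grR",580,250,.048),("grF",470,268,.048)):
    print(nm,ray(C,K,a/1.5,b/1.5,z).round(4)[:2],W[round(b/1.5),round(a/1.5)].round(4))
go(.543,.3235,.20,0); go(.543,.3235,.079,0)
E
```

```text
cap [0.5433 0.3236] [0.5436 0.3239 0.0943]
pk L [0.5456 0.3643] [0.5446 0.3666 0.0284]
pk R [0.5396 0.2968] [0.5391 0.2969 0.0447]
pk T [0.5758 0.327 ] [0.5769 0.3277 0.0269]
pk B [0.5084 0.3334] [0.5073 0.3341 0.0376]
FL [0.4592 0.3837] [0.459  0.384  0.0461]
FR [0.437  0.1355] [0.4193 0.1061 0.    ]
BL [0.5906 0.3729] [0.5906 0.3732 0.0482]
BR [0.5686 0.1266] [0.5687 0.125  0.0461]
grR [0.4714 0.1761] [0.47   0.174  0.0444]
grF [0.4644 0.2629] [0.4628 0.2624 0.0436]
rows: [0.0641 0.0002 0.0397] turn -0.0909 dist 0.075
rows: [0.0637 0.0003 0.1607] turn -0.0909 dist 0.173
```

```bash
python3 -m pendant '0.034 0 0.03 -0.05 1;0.064 0.0002 0.06 -0.09 1;0.064 0.0002 0.11 -0.09 1;0.064 0.0002 0.15 -0.09 1;0.064 0.0002 0.165 -0.09 1;0.064 0.0002 0.165 -0.09 1;0.064 0.0002 0.165 -0.09 0.3;0.064 0.0002 0.165 -0.09 0.3;0.064 0.0002 0.165 -0.09 0.3;0.064 0.0002 0.165 -0.09 0.3;0.064 0.0002 0.165 -0.09 0.3;0.064 0.0002 0.165 -0.09 0.3;0.064 0.0002 0.165 -0.09 0.3' 40; python3 -c "
from h import *
st();go(.5389,-.1474,.2,0)"
```

```text
t: 8.9
tcp_pos: [0.5418, 0.3236, 0.0758]
tool_rot: [1.0, 0.0, 0.002, -0.0]
force: [0.2, -1.3, 6.2]
finger_gap: 0.398
gripper_force: 39.3
t 8.9 tcp [0.5418 0.3236 0.0758] psi 0.0005 F [ 0.2 -1.3  6.2] gap 0.398 grip 39.3 q6 1.93
rows: [-0.0026  0.4709 -0.1245] turn 0.0005 dist 0.487
```

```bash
python3 -m pendant '0 0 -0.02 0 0.3;0 0 -0.05 0 0.3;0 0 -0.09 0 0.3;0 0 -0.125 0 0.3;0 0 -0.125 0 0.3' 50; python3 -c "
from h import *
st();snap('wrist','w4.png'); go(.5389,-.1474,.2,0)"
```

```text
t: 9.4
tcp_pos: [0.5438, 0.3249, 0.2052]
tool_rot: [1.0, 0.0, 0.006, -0.002]
force: [1.5, -0.0, -0.4]
finger_gap: 0.393
gripper_force: 49.3
t 9.4 tcp [0.5438 0.3249 0.2052] psi 0.0003 F [ 1.5 -0.  -0.4] gap 0.393 grip 49.3 q6 1.93
rows: [-0.0034  0.4716  0.001 ] turn 0.0002 dist 0.472
```

View pics/w4.png

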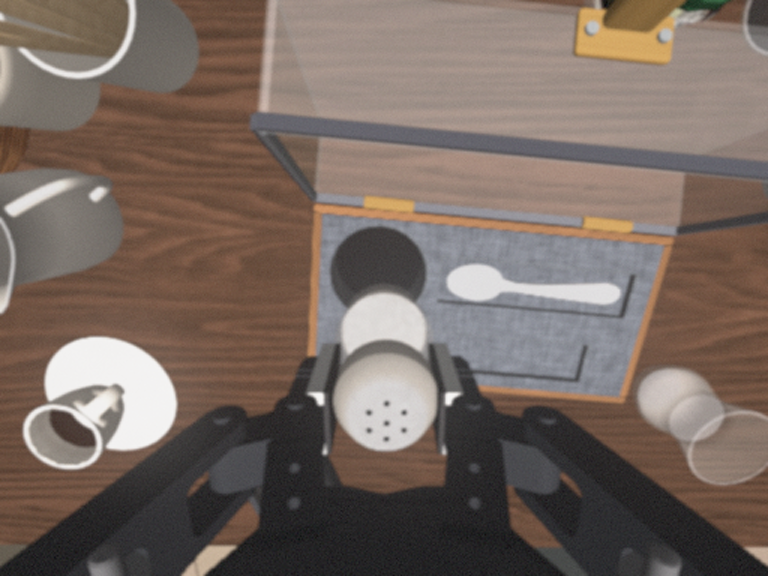

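The shaker hangs upright from the cap (386,395), its base at about (384,328). Working out its offset from the TCP.

```bash
python3 - <<'E'
from h import *
d=np.load("pics/w4.png.npz"); C,K=d["C"],d["K"]; W=d["W"]
for nm,a,b,z in(("cap",386,400,.2254),("base",384,330,.1354)):
    print(nm,ray(C,K,a/1.5,b/1.5,z).round(4)[:2],W[round(b/1.5),round(a/1.5)].round(4))
for bb in range(285,380,10): print(bb,W[round(bb/1.5),256].round(4))
x,y,z=W[...,0],W[...,1],W[...,2]
P=W[(z>.215)&(z<.23)&(abs(y-.325)<.02)&(abs(x-.544)<.03)];print(P.min(0),P.max(0))
E
```

```text
cap [0.5545 0.3254] [0.5526 0.3255 0.2229]
base [0.537  0.3262] [0.5618 0.3261 0.1925]
285 [0.5634 0.3262 0.1431]
295 [0.5656 0.3262 0.1649]
305 [0.5645 0.3261 0.1732]
315 [0.5631 0.3261 0.1812]
325 [0.5622 0.3261 0.1893]
335 [nan nan nan]
345 [0.5619 0.326  0.2049]
355 [0.5624 0.326  0.2134]
365 [0.5605 0.326  0.2157]
375 [0.5581 0.326  0.2177]
[0.5313423  0.30500743 0.2150117 ] [0.56149991 0.34497579 0.22974276]
```

```bash
python3 -m pendant '-0.004 0.05 0 0 0.3;-0.004 0.1 0 0 0.3;-0.004 0.15 0 0 0.3;-0.004 0.2 0 0 0.3;-0.004 0.25 0 0 0.3;-0.004 0.3 0 0 0.3;-0.004 0.35 0 0 0.3;-0.004 0.4 0 0 0.3;-0.004 0.44 0 0 0.3;-0.004 0.471 0 0 0.3;-0.004 0.471 0.03 0 0.3;-0.004 0.471 0.06 0 0.3;-0.004 0.471 0.06 0 0.3;-0.004 0.471 0.06 0 0.3'; python3 -c "
from h import *
st();snap('wrist','w5.png'); go(.5389,-.1474,.0805,0)"
```

```text
t: 10.85
tcp_pos: [0.5356, -0.1471, 0.1376]
tool_rot: [1.0, -0.0, -0.001, -0.001]
force: [0.6, -0.0, -0.9]
finger_gap: 0.392
gripper_force: 49.6
t 10.8 tcp [ 0.5356 -0.1471  0.1376] psi -0.0 F [ 0.6 -0.  -0.9] gap 0.392 grip 49.6 q6 1.1
rows: [ 0.0023 -0.      0.0582] turn 0.0002 dist 0.058
```

View pics/w5.png

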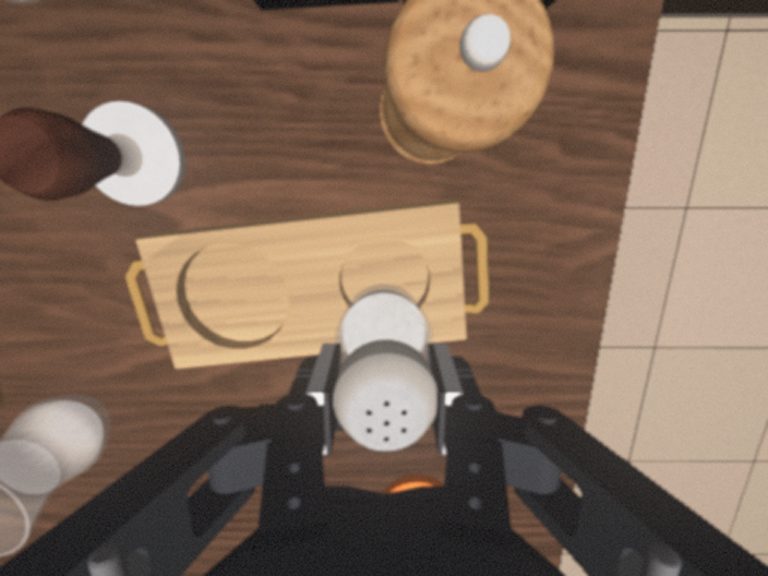

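```bash
python3 -m pendant '0.002 0 0.03 0 0.3;0.002 0 0.05 0 0.3;0.002 0 0.058 0 0.3;0.002 0 0.058 0 0.3;0.002 0 0.058 0 0.3'; python3 -c "
from h import *
st()"
```

```text
t: 11.4
tcp_pos: [0.5394, -0.1478, 0.0816]
tool_rot: [1.0, 0.0, 0.001, 0.001]
force: [0.1, -0.5, -0.1]
finger_gap: 0.391
gripper_force: 49.6
t 11.4 tcp [ 0.5394 -0.1478  0.0816] psi 0.0002 F [ 0.1 -0.5 -0.1] gap 0.391 grip 49.6 q6 1.1
```

```bash
python3 -m pendant '0 0 0.0015 0 0.3;0 0 0.0025 0 0.3;0 0 0.0025 0 0.35;0 0 0.0025 0 0.7;0 0 0.0025 0 0.7;0 0 0.0025 0 0.7;0 0 0.0025 0 0.7;0 0 -0.02 0 0.7;0 0 -0.06 0 0.7;0 0 -0.1 0 1;0 0 -0.13 0 1;0 0 -0.13 0 1'; python3 - <<'E'
from h import *
st(); p,W,C,K=snap("wrist","w6.png"); x,y,z=W[...,0],W[...,1],W[...,2]
P=W[(z>.085)&(z<.105)&(abs(x-.539)<.03)&(abs(y+.147)<.03)]; print("cap",len(P),P.min(0).round(4),P.max(0).round(4))
for a,b in((.11,.13),(.13,.142),(.147,.155)):
    P=W[(z>a)&(z<b)&(abs(x-.639)<.04)&(abs(y+.17)<.04)]; print("mill",len(P),P.min(0).round(4),P.max(0).round(4))
go(.639,-.17,.21,0)
E
```

```text
t: 12.6
tcp_pos: [0.5411, -0.1489, 0.2148]
tool_rot: [1.0, -0.0, 0.004, 0.002]
force: [0.8, -0.3, 0.3]
finger_gap: 0.998
gripper_force: 0.0
t 12.6 tcp [ 0.5411 -0.1489  0.2148] psi -0.0 F [ 0.8 -0.3  0.3] gap 0.998 grip 0.0 q6 1.1
cap 944 [ 0.5248 -0.1641  0.0851] [ 0.558  -0.1311  0.0992]
mill 1008 [ 0.6146 -0.1949  0.1194] [ 0.6636 -0.146   0.13  ]
mill 2597 [ 0.6176 -0.1913  0.13  ] [ 0.6599 -0.1496  0.1419]
mill 230 [ 0.6343 -0.1752  0.147 ] [ 0.6444 -0.1648  0.1502]
rows: [0.0994 0.0217 0.003 ] turn -0.0002 dist 0.102
```

View pics/w6.png

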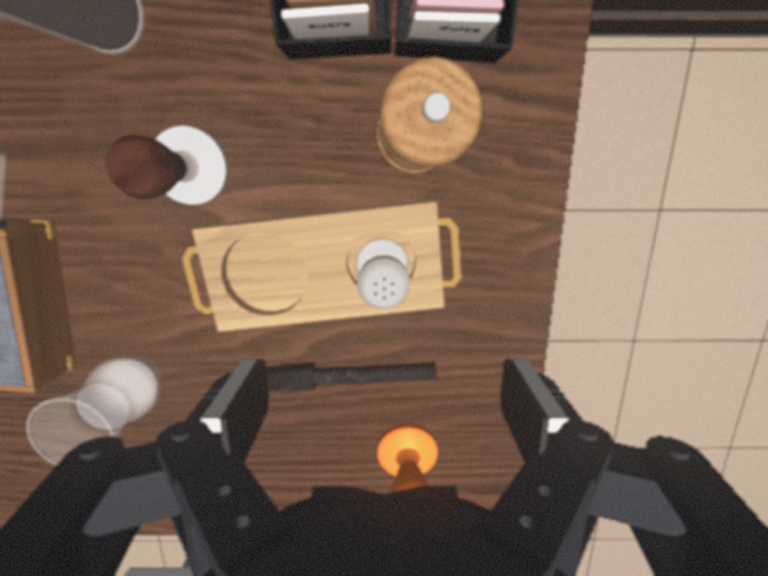

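Shaker stands in the small well (cap at 384,282 over the well). Mill head at (435,110). Go for the mill.

```bash
python3 -m pendant '0.05 0.01 0 0 1;0.098 0.0215 0 0 1;0.098 0.0215 0.03 0 1;0.098 0.0215 0.06 0 1;0.098 0.0215 0.087 0 1;0.098 0.0215 0.087 0 1;0.098 0.0215 0.087 0 0.4;0.098 0.0215 0.087 0 0.4;0.098 0.0215 0.087 0 0.4;0.098 0.0215 0.087 0 0.4;0.098 0.0215 0.087 0 0.4;0.098 0.0215 0.087 0 0.4' 45; python3 -c "
from h import *
st()"
```

```text
t: 13.85
tcp_pos: [0.6378, -0.1701, 0.1255]
tool_rot: [1.0, -0.0, 0.002, 0.001]
force: [-0.1, -1.4, 5.2]
finger_gap: 0.545
gripper_force: 46.6
t 13.8 tcp [ 0.6378 -0.1701  0.1255] psi -0.0002 F [-0.1 -1.4  5.2] gap 0.545 grip 46.6 q6 1.14
```

```bash
python3 -m pendant '0 0 -0.03 0 0.4;0 0 -0.08 0 0.4;0 0 -0.12 0 0.4;-0.035 -0.037 -0.12 0 0.4;-0.07 -0.075 -0.12 0 0.4;-0.11 -0.117 -0.12 0 0.4;-0.11 -0.117 -0.12 0 0.4;-0.11 -0.117 -0.12 0 0.4'; python3 - <<'E'
from h import *
st(); snap('wrist','w7.png'); st(); go(.5287,-.053,.1355,0)
E
```

```text
t: 14.65
tcp_pos: [0.5244, -0.0503, 0.2434]
tool_rot: [1.0, 0.001, -0.001, -0.0]
force: [0.7, -0.6, -1.2]
finger_gap: 0.547
gripper_force: 47.0
t 14.7 tcp [ 0.5244 -0.0503  0.2434] psi 0.002 F [ 0.7 -0.6 -1.2] gap 0.547 grip 47.0 q6 1.26
t 14.7 tcp [ 0.5266 -0.0519  0.2437] psi 0.0009 F [ 0.5 -0.3 -1.7] gap 0.545 grip 47.0 q6 1.26
rows: [0.002  0.0011 0.1082] turn 0.0009 dist 0.108
```

View pics/w7.png

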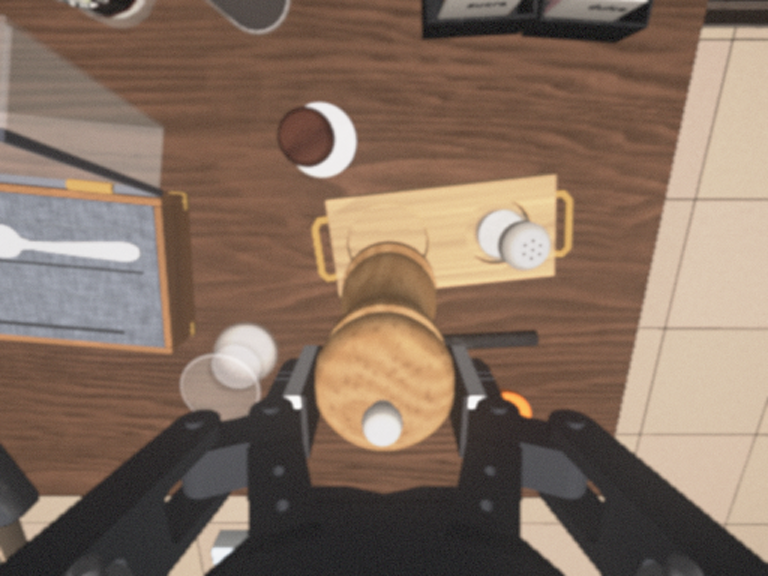

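```bash
python3 -m pendant '0.002 0.001 0.04 0 0.4;0.002 0.001 0.08 0 0.4;0.002 0.001 0.1 0 0.4;0.002 0.001 0.107 0 0.4;0.002 0.001 0.107 0 0.4;0.002 0.001 0.107 0 0.4'; python3 -c "
from h import *
st()"
```

```text
t: 15.3
tcp_pos: [0.5304, -0.0545, 0.1368]
tool_rot: [1.0, -0.001, 0.001, 0.0]
force: [-0.9, 0.2, -1.9]
finger_gap: 0.548
gripper_force: 47.1
t 15.3 tcp [ 0.5304 -0.0545  0.1368] psi -0.0011 F [-0.9  0.2 -1.9] gap 0.548 grip 47.1 q6 1.26
```

```bash
python3 -m pendant '0 0 0.0015 0 0.4;0 0 0.0025 0 0.4;0 0 0.0025 0 0.4;0 0 0.0025 0 0.8;0 0 0.0025 0 0.8;0 0 0.0025 0 0.8;0 0 0.0025 0 0.8;0 0 -0.02 0 0.8;0 0 -0.06 0 0.8;0 0 -0.09 0 0.9;0.02 -0.01 -0.09 0 1;0.02 -0.02 -0.09 0 1;0.02 -0.02 -0.09 0 1'; python3 - <<'E'
from h import *
st(); p,W,C,K=snap("wrist","w8.png"); x,y,z=W[...,0],W[...,1],W[...,2]
P=W[(z>.155)&(z<.165)&(abs(x-.529)<.03)&(abs(y+.053)<.03)]; print("millknob",len(P),P.min(0).round(4),P.max(0).round(4))
for a,b in((.06,.07),(.07,.08),(.08,.09)):
    P=W[(z>a)&(z<b)&(abs(x-.612)<.04)&(abs(y-.003)<.04)]; 
    if len(P):print("tamp",a,len(P),P.min(0).round(4),P.max(0).round(4))
go(.6122,.0035,.2,0)
E
```

```text
t: 16.6
tcp_pos: [0.5474, -0.0318, 0.2257]
tool_rot: [1.0, 0.001, -0.001, -0.0]
force: [-0.1, -0.1, 0.4]
finger_gap: 0.999
gripper_force: 0.0
t 16.6 tcp [ 0.5474 -0.0318  0.2257] psi 0.0015 F [-0.1 -0.1  0.4] gap 0.999 grip 0.0 q6 1.31
millknob 168 [ 0.5277 -0.0596  0.155 ] [ 0.5387 -0.0486  0.1602]
tamp 0.07 367 [ 0.5944 -0.0141  0.0713] [0.6322 0.024  0.08  ]
tamp 0.08 915 [ 0.5972 -0.0116  0.08  ] [0.6293 0.0206 0.0863]
rows: [ 0.0654 -0.0357  0.0252] turn 0.0013 dist 0.079
```

View pics/w8.png

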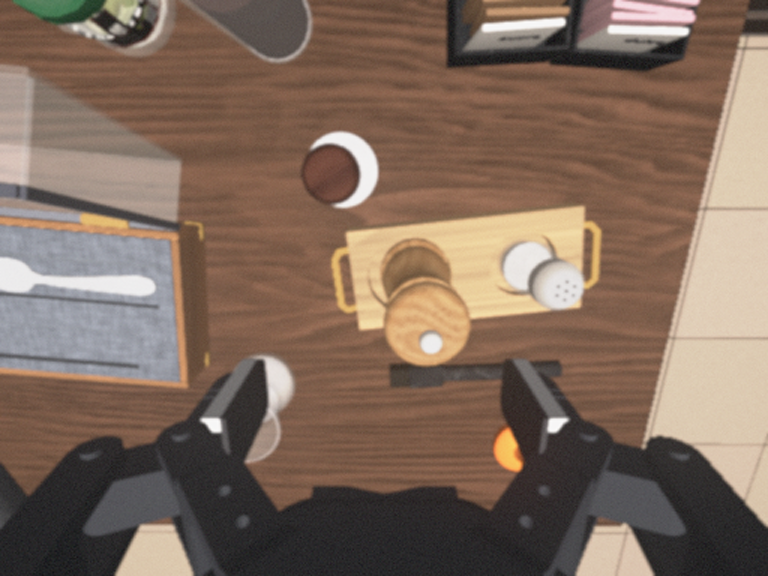

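```bash
python3 -m pendant '0.04 -0.02 0.02 0 1;0.0658 -0.0367 0.05 0 1;0.0658 -0.0367 0.1 0 1;0.0658 -0.0367 0.14 0 1;0.0658 -0.0367 0.156 0 1;0.0658 -0.0367 0.156 0 1;0.0658 -0.0367 0.156 0 0.3;0.0658 -0.0367 0.156 0 0.3;0.0658 -0.0367 0.156 0 0.3;0.0658 -0.0367 0.156 0 0.3;0.0658 -0.0367 0.156 0 0.3;0.0658 -0.0367 0.156 0 0.3;0.0658 -0.0367 0.156 0 0.3' 60; python3 -c "
from h import *
st()"
```

```text
t: 17.95
tcp_pos: [0.6152, 0.0031, 0.0724]
tool_rot: [1.0, 0.0, 0.001, 0.001]
force: [-1.3, -0.4, 5.0]
finger_gap: 0.416
gripper_force: 59.3
t 17.9 tcp [0.6152 0.0031 0.0724] psi 0.0003 F [-1.3 -0.4  5. ] gap 0.416 grip 59.3 q6 1.39
```

```bash
python3 -m pendant '0 0 -0.02 0 0.3;0 0 -0.06 0 0.3;0 0 -0.11 0 0.3;-0.045 0 -0.12 0 0.3;-0.09 0 -0.12 0 0.3;-0.113 -0.04 -0.12 0 0.3;-0.113 -0.085 -0.12 0 0.3;-0.113 -0.13 -0.12 0 0.3;-0.113 -0.175 -0.12 0 0.3;-0.113 -0.22 -0.12 0 0.3;-0.113 -0.265 -0.12 0 0.3;-0.113 -0.31 -0.12 0 0.3;-0.1 -0.327 -0.12 0 0.3;-0.1 -0.327 -0.12 0 0.3;-0.1 -0.327 -0.12 0 0.3'; python3 - <<'E'
from h import *
st(); snap('wrist','w9.png'); st(); go(.5424,.3304,.0785,0)
E
```

```text
t: 19.45
tcp_pos: [0.5136, 0.3305, 0.1901]
tool_rot: [1.0, 0.0, -0.001, 0.0]
force: [-0.9, -0.4, -2.2]
finger_gap: 0.42
gripper_force: 61.2
t 19.4 tcp [0.5136 0.3305 0.1901] psi 0.0009 F [-0.9 -0.4 -2.2] gap 0.42 grip 61.2 q6 1.96
t 19.5 tcp [0.5133 0.3298 0.19  ] psi -0.0002 F [-0.5  0.5 -3.8] gap 0.418 grip 61.2 q6 1.96
rows: [ 0.0293 -0.0008  0.1114] turn -0.0002 dist 0.115
```

View pics/w9.png

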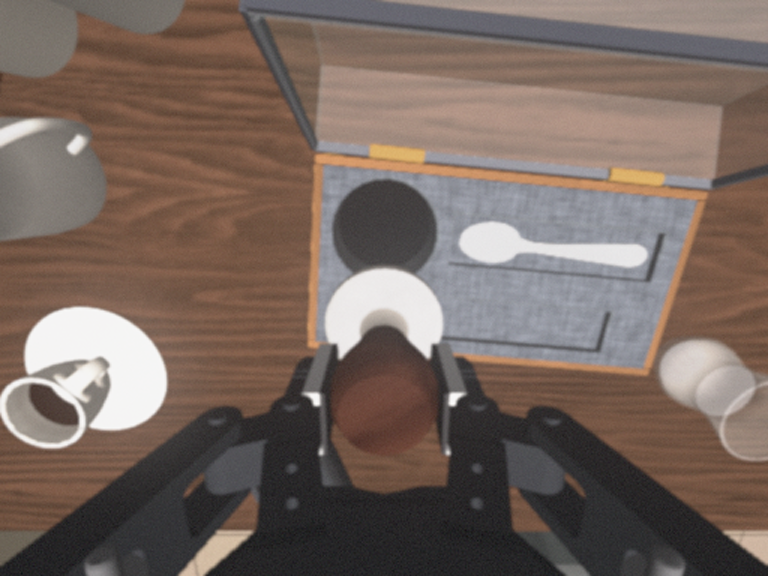

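```bash
python3 - <<'E'
from h import *
d=np.load("pics/w9.png.npz"); C,K=d["C"],d["K"]; W=d["W"]
for b in range(258,330,8): print(b,W[round(b/1.5),256].round(4))
print(W[200:225,219:222].reshape(-1,3)[::8].round(3).tolist())
x,y,z=W[...,0],W[...,1],W[...,2]
P=W[(z>.125)&(z<.16)&(abs(y-.33)<.04)&(x>.49)&(x<.56)]; print(len(P),P.min(0).round(4),P.max(0).round(4))
for nm,a,b,z in(("pkL",333,228,.048),("pkR",437,228,.048),("pkT",386,179,.048)): print(nm,ray(C,K,a/1.5,b/1.5,z).round(4)[:2])
E
```

```text
258 [0.5148 0.3311 0.0055]
266 [0.54   0.3314 0.1208]
274 [0.5375 0.3315 0.1276]
282 [0.5345 0.3315 0.1299]
290 [0.5311 0.3314 0.1306]
298 [0.5271 0.3314 0.1321]
306 [0.5234 0.3314 0.1322]
314 [0.5212 0.3314 0.1362]
322 [0.5198 0.3315 0.1433]
[[0.495, 0.37, 0.047], [0.523, 0.357, 0.126], [0.521, 0.358, 0.127], [0.519, 0.358, 0.128], [0.517, 0.357, 0.129], [0.515, 0.358, 0.129], [0.513, 0.358, 0.129], [0.512, 0.357, 0.13], [0.509, 0.358, 0.13], [0.506, 0.359, 0.127]]
3110 [0.4934 0.3032 0.125 ] [0.54   0.3606 0.16  ]
pkL [0.5456 0.3645]
pkR [0.5457 0.2967]
pkT [0.5766 0.3301]
```

```bash
python3 -m pendant '0.0305 0.001 0.02 0 0.3;0.0305 0.001 0.05 0 0.3;0.0305 0.001 0.07 0 0.3;0.0305 0.001 0.085 0 0.3;0.0305 0.001 0.1 0 0.3;0.0305 0.001 0.11 0 0.3;0.0305 0.001 0.11 0 0.3;0.0305 0.001 0.11 0 0.3'; python3 -c "
from h import *
st()"
```

```text
t: 20.3
tcp_pos: [0.5452, 0.3296, 0.0809]
tool_rot: [1.0, -0.0, 0.0, -0.0]
force: [-0.0, -0.7, -2.5]
finger_gap: 0.419
gripper_force: 61.6
t 20.3 tcp [0.5452 0.3296 0.0809] psi -0.0001 F [-0.  -0.7 -2.5] gap 0.419 grip 61.6 q6 1.94
```

```bash
python3 -m pendant '0 0 0.002 0 0.3;0 0 0.0035 0 0.3;0 0 0.0035 0 0.3;0 0 0.0035 0 0.7;0 0 0.0035 0 0.7;0 0 0.0035 0 0.7;0 0 0.0035 0 0.7;0 0 -0.02 0 0.7;0 0 -0.06 0 0.8;0 0 -0.1 0 1;-0.04 0 -0.14 0 1;-0.06 0 -0.14 0 1'; python3 - <<'E'
from h import *
st(); p,W,C,K=snap("wrist","w10.png"); x,y,z=W[...,0],W[...,1],W[...,2]
P=W[(z>.08)&(z<.1)&(abs(x-.542)<.03)&(abs(y-.33)<.03)]; print("knob",len(P),P.min(0).round(4),P.max(0).round(4))
go(.45,-.15,.2,1.611)
E
```

```text
t: 21.5
tcp_pos: [0.4863, 0.3305, 0.225]
tool_rot: [1.0, -0.0, 0.004, -0.002]
force: [-0.3, 0.7, 0.7]
finger_gap: 1.002
gripper_force: 0.0
t 21.5 tcp [0.4863 0.3305 0.225 ] psi -0.0007 F [-0.3  0.7  0.7] gap 1.002 grip 0.0 q6 1.98
knob 1249 [0.5252 0.3126 0.08  ] [0.5627 0.3503 0.0921]
rows: [-0.0309  0.4799  0.0231] turn -1.61 dist 0.481
```

View pics/w10.png

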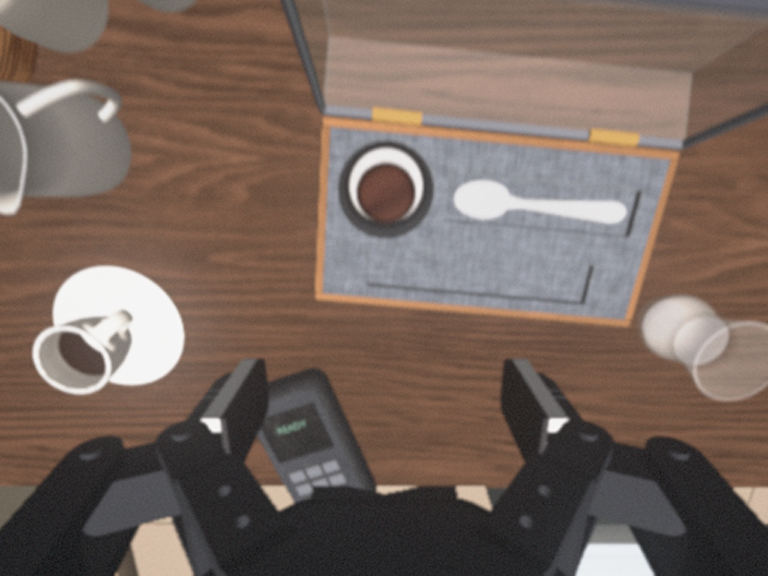

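Tamper seated in its pocket (knob at 386,192, top 92 mm). Next the brush.

```bash
python3 -m pendant '-0.04 0.05 0.02 0 1;-0.05 0.1 0.023 -0.15 0.5;-0.05 0.15 0.023 -0.3 0.5;-0.05 0.2 0.023 -0.45 0.5;-0.05 0.25 0.023 -0.6 0.5;-0.05 0.3 0.023 -0.75 0.5;-0.05 0.35 0.023 -0.9 0.5;-0.05 0.4 0.023 -1.05 0.5;-0.05 0.446 0.023 -1.2 0.5;-0.05 0.446 0.023 -1.35 0.5;-0.05 0.446 0.023 -1.5 0.5;-0.05 0.446 0.023 -1.61 0.5;-0.05 0.446 0.023 -1.61 0.5;-0.05 0.446 0.023 -1.61 0.5'; python3 - <<'E'
from h import *
st(); p,W,C,K=snap("wrist","w11.png"); x,y,z=W[...,0],W[...,1],W[...,2]; st()
m=((z>.007)&(z<.03)&(abs(x-.43)<.03)&(abs(y+.116)<.1)).astype(np.uint8); n,L,s,_=cv2.connectedComponentsWithStats(m); P=W[L==1+s[1:,4].argmax()]
print(len(P),P.min(0),P.max(0),cv2.minAreaRect((P[:,:2]*1000).astype(np.float32)))
for a in np.arange(-.19,-.04,.02):
    Q=P[abs(P[:,1]-a)<.006]; print(a.round(3),Q.min(0).round(4)[[0,2]],Q.max(0).round(4)[[0,2]])
E
```

```text
t: 22.95
tcp_pos: [0.4347, -0.1169, 0.1972]
tool_rot: [0.694, 0.72, -0.0, -0.0]
force: [0.4, 0.2, 0.3]
finger_gap: 0.502
gripper_force: 0.0
t 22.9 tcp [ 0.4347 -0.1169  0.1972] psi 1.6088 F [0.4 0.2 0.3] gap 0.502 grip 0.0 q6 -0.55
t 23.0 tcp [ 0.4347 -0.1166  0.1973] psi 1.6068 F [ 0.3 -0.2 -0.7] gap 0.501 grip 0.0 q6 -0.55
1968 [ 0.41640508 -0.19533381  0.00703248] [ 0.44096706 -0.03516756  0.01724469] ((429.0872497558594, -115.30916595458984), (21.387479782104492, 159.8541717529297), 2.3909521102905273)
-0.19 [0.4255 0.007 ] [0.441  0.0162]
-0.17 [0.425  0.0087] [0.4389 0.0161]
-0.15 [0.4231 0.008 ] [0.4381 0.0163]
-0.13 [0.4226 0.0077] [0.4373 0.0159]
-0.11 [0.4221 0.0075] [0.4364 0.016 ]
-0.09 [0.4183 0.0082] [0.4374 0.0161]
-0.07 [0.4167 0.0127] [0.4381 0.017 ]
-0.05 [0.4164 0.0093] [0.4373 0.017 ]
```

View pics/w11.png

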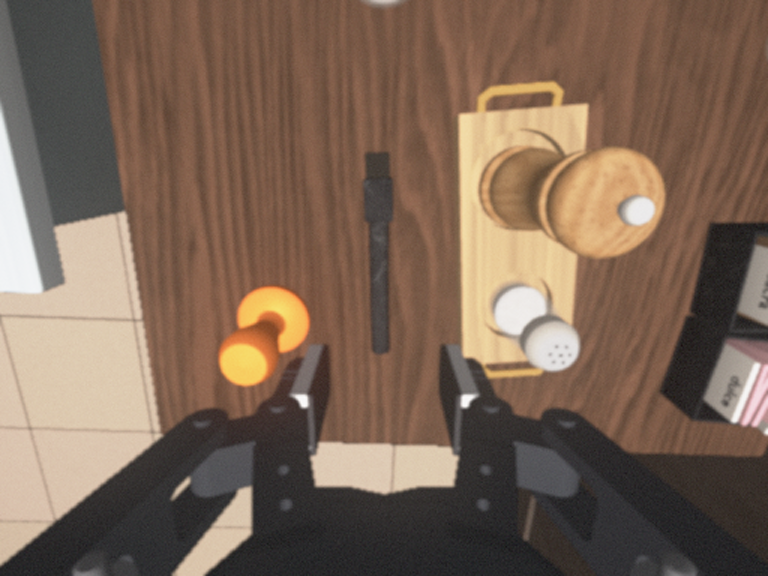

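```bash
python3 -m pendant '0.005 -0.0055 0.05 -0.005 0.5;0.005 -0.0055 0.1 -0.005 0.5;0.005 -0.0055 0.14 -0.005 0.5;0.005 -0.0055 0.16 -0.005 0.5;0.005 -0.0055 0.16 -0.005 0.5;0.005 -0.0055 0.16 -0.005 0.5;0.005 -0.0055 0.16 -0.005 0.5'; python3 - <<'E'
from h import *
st(); p,W,C,K=snap("wrist"); st(); go(.429,-.112,.032,1.6125)
E
```

```text
t: 23.7
tcp_pos: [0.4299, -0.1119, 0.0385]
tool_rot: [0.692, 0.722, 0.0, 0.001]
force: [-0.6, 0.1, 0.4]
finger_gap: 0.503
gripper_force: 0.0
t 23.7 tcp [ 0.4299 -0.1119  0.0385] psi 1.6143 F [-0.6  0.1  0.4] gap 0.503 grip 0.0 q6 -0.55
t 23.8 tcp [ 0.43   -0.112   0.0387] psi 1.6144 F [-0.9  0.3  1. ] gap 0.5 grip 0.0 q6 -0.55
rows: [ 0.0001 -0.001   0.0067] turn 0.0019 dist 0.007
```

```bash
python3 -m pendant '0 -0.001 0.0065 0 0.5;0 -0.001 0.0065 0 0.5;0 -0.001 0.0065 0 0;0 -0.001 0.0065 0 0;0 -0.001 0.0065 0 0;0 -0.001 0.0065 0 0;0 -0.001 0.0065 0 0;0 -0.001 0.0065 0 0;0 -0.001 0.0065 0 0' 45; python3 -c "
from h import *
st()"
```

```text
t: 24.65
tcp_pos: [0.4283, -0.1119, 0.0314]
tool_rot: [0.691, 0.723, 0.0, 0.001]
force: [0.0, 0.4, 5.2]
finger_gap: 0.239
gripper_force: 44.3
t 24.6 tcp [ 0.4283 -0.1119  0.0314] psi 1.6151 F [0.  0.4 5.2] gap 0.239 grip 44.3 q6 -0.55
```

```bash
python3 -m pendant '0 0 -0.02 0 0;0 0 -0.06 0 0;0 0 -0.1 0 0;0 0 -0.13 0 0;0.04 0.01 -0.13 0 0;0.08 0.02 -0.13 0.03 0;0.12 0.03 -0.13 0.06 0;0.165 0.04 -0.13 0.09 0;0.21 0.05 -0.13 0.12 0;0.255 0.06 -0.13 0.136 0;0.3 0.067 -0.13 0.136 0;0.34 0.067 -0.13 0.136 0;0.371 0.067 -0.12 0.136 0;0.371 0.067 -0.1 0.136 0;0.371 0.067 -0.1 0.136 0;0.371 0.067 -0.1 0.136 0;0.371 0.067 -0.1 0.136 0'; python3 - <<'E'
from h import *
st(); p,W,C,K=snap("wrist","w12.png"); st(); x,y,z=W[...,0],W[...,1],W[...,2]
zz=sense()["tcp_pos"][2]-.0314
P=W[(z>zz-.01)&(z<zz+.019)&(abs(x-.48)<.04)&(y>.26)&(y<.37)]
print(zz,len(P),P.min(0).round(4),P.max(0).round(4),cv2.minAreaRect((P[:,:2]*1000).astype(np.float32)))
for a in np.arange(.285,.345,.01):
    Q=P[abs(P[:,1]-a)<.004]; 
    if len(Q):print(a.round(3),Q.min(0).round(4)[[0,2]],Q.max(0).round(4)[[0,2]])
go(.4788,.2618,.0725,1.479)
E
```

```text
t: 26.35
tcp_pos: [0.4791, 0.2613, 0.1314]
tool_rot: [0.739, 0.673, 0.0, 0.0]
force: [0.1, 0.1, -1.0]
finger_gap: 0.24
gripper_force: 44.4
t 26.4 tcp [0.4791 0.2613 0.1314] psi 1.4776 F [ 0.1  0.1 -1. ] gap 0.24 grip 44.4 q6 0.39
t 26.4 tcp [0.4793 0.2612 0.1316] psi 1.4774 F [-0.7 -0.4 -0.5] gap 0.239 grip 44.4 q6 0.39
0.10023792358611154 5189 [0.4562 0.26   0.1002] [0.5017 0.338  0.1192] ((475.3456726074219, 298.20013427734375), (44.66123580932617, 78.70832824707031), 7.106184005737305)
0.285 [0.4716 0.1068] [0.4915 0.1162]
0.295 [0.4698 0.1124] [0.4921 0.117 ]
0.305 [0.4707 0.113 ] [0.4928 0.1168]
0.315 [0.4715 0.1022] [0.4935 0.1176]
0.325 [0.4744 0.1128] [0.4927 0.1165]
0.335 [0.4749 0.1002] [0.4932 0.117 ]
rows: [ 0.0005 -0.0006  0.0591] turn -0.0016 dist 0.059
```

```bash
python3 -m pendant '0.0005 0 0.02 0 0;0.0005 0 0.04 0 0;0.0005 0 0.052 0 0;0.0005 0 0.058 0 0;0.0005 0 0.058 0 0;0.0005 0 0.058 0 0'; python3 -c "
from h import *
st()"
```

```text
t: 27.0
tcp_pos: [0.4793, 0.2624, 0.0734]
tool_rot: [0.739, 0.674, 0.0, 0.0]
force: [-1.0, -0.1, 0.2]
finger_gap: 0.238
gripper_force: 44.4
t 27.0 tcp [0.4793 0.2624 0.0734] psi 1.4785 F [-1.  -0.1  0.2] gap 0.238 grip 44.4 q6 0.39
```

```bash
python3 -m pendant '0 0 0.001 0 0;0 0 0.001 0 0;0 0 0.001 0 0.4;0 0 0.001 0 0.4;0 0 0.001 0 0.4;0 0 0.001 0 0.4;0 0 -0.02 0 0.4;0 0 -0.06 0 0.4;0 0 -0.1 0 0.5;0 0 -0.15 0 0.7;0 0 -0.15 0 0.7;0 0 -0.15 0 0.7'; python3 - <<'E'
from h import *
st(); 
for n in("wrist","top","side"):
    p,W,C,K=snap(n,n+"13.png"); x,y,z=W[...,0],W[...,1],W[...,2]
    c=np.array([.5138,.2547]); bx=(x-c[0])*.9958-(y-c[1])*.0915; by=(x-c[0])*.0915+(y-c[1])*.9958
    m=(z>.0515)&(z<.062)&(abs(bx+.036)<.03)&(abs(by)<.1)
    if m.sum(): print(n,m.sum(),"brush bx",np.percentile(bx[m],[1,99]).round(4),"by",np.percentile(by[m],[1,99]).round(4),"z",np.percentile(z[m],[5,50,95]).round(4))
go(.67,.23,.30,-.0916)
E
```

```text
t: 28.2
tcp_pos: [0.4793, 0.2626, 0.2244]
tool_rot: [0.739, 0.674, 0.002, 0.001]
force: [-0.1, 0.2, -0.3]
finger_gap: 0.701
gripper_force: 0.0
t 28.2 tcp [0.4793 0.2626 0.2244] psi 1.4789 F [-0.1  0.2 -0.3] gap 0.701 grip 0.0 q6 0.39
wrist 1870 brush bx [-0.0471 -0.0267] by [-0.076   0.0796] z [0.0523 0.0545 0.0559]
top 251 brush bx [-0.0504 -0.0267] by [-0.0794  0.0433] z [0.0518 0.0545 0.0571]
side 258 brush bx [-0.0464 -0.0258] by [-0.0785  0.0787] z [0.0521 0.0543 0.0556]
rows: [-0.0143  0.1943 -0.0792] turn 1.5704 dist 0.21
```

```bash
python3 - <<'E'
from h import *
for n in("top13","side13","wrist13","w10","w3","w4"):
    d=np.load(f"pics/{n}.png.npz");W=d["W"];x,y,z=W[...,0],W[...,1],W[...,2]
    h=cv2.cvtColor(d["px"],cv2.COLOR_RGB2HSV)
    m=(h[...,0]>12)&(h[...,0]<28)&(h[...,1]>110)&(h[...,2]>90)&(z>.13)&(z<.23)&(x>.6)&(x<.72)&(y>.2)&(y<.28)
    P=W[m]
    if len(P): print(n,len(P),np.percentile(P,[2,50,98],axis=0).round(4).tolist())
E
```

```text
top13 131 [[0.6554, 0.2265, 0.1634], [0.6671, 0.2397, 0.173], [0.6765, 0.255, 0.1968]]
side13 111 [[0.6547, 0.2282, 0.164], [0.6681, 0.2445, 0.1747], [0.676, 0.2581, 0.1946]]
wrist13 489 [[0.6526, 0.2286, 0.1652], [0.6564, 0.2418, 0.1673], [0.664, 0.2591, 0.1688]]
w4 2195 [[0.6538, 0.2274, 0.1642], [0.6628, 0.2437, 0.1676], [0.6691, 0.2589, 0.1799]]
```

```bash
python3 -m pendant '0 0 -0.036 0.15 0.7;0 0 -0.036 0.3 0.7;0 0 -0.036 0.45 0.7;0 0 -0.036 0.6 0.7;0 0 -0.036 0.75 0.7;0 0 -0.036 0.9 0.7;0 0.02 -0.036 1.05 0.7;0 0.05 -0.036 1.2 0.7;-0.002 0.09 -0.036 1.35 0.7;-0.004 0.13 -0.036 1.5 0.7;-0.0043 0.17 -0.036 1.57 0.7;-0.0043 0.1932 -0.036 1.57 0.7;-0.0043 0.1932 -0.036 1.57 0.7;-0.0043 0.1932 -0.036 1.57 0.7;-0.0043 0.1932 -0.036 1.57 0.7'; python3 -c "
from h import *
st();snap('wrist');st();go(.671,.2405,.196,-.0916)"
```

```text
t: 29.85
tcp_pos: [0.6689, 0.2406, 0.2574]
tool_rot: [0.999, -0.045, -0.002, 0.0]
force: [0.0, -0.1, 0.4]
finger_gap: 0.697
gripper_force: 0.0
t 29.9 tcp [0.6689 0.2406 0.2574] psi -0.0906 F [ 0.  -0.1  0.4] gap 0.697 grip 0.0 q6 1.85
t 29.9 tcp [0.6691 0.2407 0.2581] psi -0.0905 F [-0.9  1.  -0. ] gap 0.7 grip 0.0 q6 1.85
rows: [ 0.0021 -0.      0.0621] turn 0.0011 dist 0.062
```

```bash
python3 -m pendant '0.002 0 0.03 0.001 0.7;0.002 0 0.05 0.001 0.7;0.002 0 0.061 0.001 0.7;0.002 0 0.061 0.001 0.7;0.002 0 0.061 0.001 0;0.002 0 0.061 0.001 0;0.002 0 0.061 0.001 0;0.002 0 0.061 0.001 0;0.002 0 0.061 0.001 0;0.002 0 0.061 0.001 0;0.002 0 0.061 0.001 0' 50; python3 -c "
from h import *
st()"
```

```text
t: 31.0
tcp_pos: [0.6734, 0.2401, 0.1996]
tool_rot: [0.999, -0.046, 0.001, -0.0]
force: [-0.6, -1.3, 5.1]
finger_gap: 0.19
gripper_force: 49.1
t 31.0 tcp [0.6734 0.2401 0.1996] psi -0.0922 F [-0.6 -1.3  5.1] gap 0.19 grip 49.1 q6 1.85
```

```bash
python3 -m pendant '-0.0069 0 -0.0044 0 0;-0.0177 0 -0.0103 0 0;-0.0289 0 -0.0154 0 0;-0.0404 0 -0.0196 0 0;-0.0522 0 -0.023 0 0;-0.0643 0 -0.0254 0 0;-0.0764 0 -0.027 0 0;-0.0887 0 -0.0276 0 0;-0.101 0 -0.0273 0 0;-0.1132 0 -0.0261 0 0;-0.1253 0 -0.024 0 0;-0.1372 0 -0.021 0 0;-0.1489 0 -0.0171 0 0;-0.1602 0 -0.0123 0 0;-0.1711 0 -0.0067 0 0;-0.1816 0 -0.0003 0 0;-0.1916 0 0.0069 0 0;-0.201 0 0.0147 0 0;-0.2098 0 0.0233 0 0;-0.2179 0 0.0325 0 0'; python3 -c "
from h import *
st()"
```

```text
t: 33.0
tcp_pos: [0.4491, 0.2606, 0.1649]
tool_rot: [0.999, -0.046, -0.006, 0.0]
force: [-7.8, 3.2, 8.7]
finger_gap: 0.188
gripper_force: 51.3
t 33.0 tcp [0.4491 0.2606 0.1649] psi -0.093 F [-7.8  3.2  8.7] gap 0.188 grip 51.3 q6 1.97
```

```bash
python3 -m pendant '-0.006 0 0.0098 0 0;-0.0125 0 0.0201 0 0;-0.018 0 0.0309 0 0;-0.023 0 0.0421 0 0;-0.0255 0 0.048 0 0;-0.027 0 0.0537 0 0;-0.027 0 0.0537 0 0;-0.027 0 0.0537 0 0'; python3 -c "
from h import *
st()"
```

```text
t: 33.8
tcp_pos: [0.42, 0.2632, 0.1103]
tool_rot: [0.999, -0.047, -0.009, 0.001]
force: [-11.1, 6.3, 5.8]
finger_gap: 0.189
gripper_force: 64.3
t 33.8 tcp [0.42   0.2632 0.1103] psi -0.0937 F [-11.1   6.3   5.8] gap 0.189 grip 64.3 q6 1.99
```

```bash
python3 -m pendant '0.004 0 0 0 0;0.004 0 0.002 0 0;0.004 0 0.002 0 0.5;0.004 0 0.002 0 0.5;0.004 0 0.002 0 0.5;0.004 0 0.002 0 0.5;0.004 0 -0.02 0 0.7;0.004 0 -0.07 0 0.7;0.004 0 -0.12 0 0.7;-0.02 0.05 -0.16 0 0.7;-0.02 0.1 -0.16 0 0.7;-0.02 0.15 -0.16 0 0.7;-0.02 0.15 -0.16 0 0.7;-0.02 0.15 -0.16 0 0.7;-0.02 0.15 -0.16 0 0.7;-0.02 0.15 -0.16 0 0.7'; python3 - <<'E'
from h import *
st()
for n in("top","side","wrist"):
    p,W,C,K=snap(n,n+"F.png"); x,y,z=W[...,0],W[...,1],W[...,2]
    c=np.array([.5138,.2547]); bx=(x-c[0])*.9958-(y-c[1])*.0915; by=(x-c[0])*.0915+(y-c[1])*.9958
    m=(z>.09)&(z<.13)&(abs(by)<.11)&(abs(bx)<.06)
    if m.sum()>50:
        A=np.c_[bx[m],by[m],np.ones(m.sum())]; k,_,_,_=np.linalg.lstsq(A,z[m],rcond=None); print(n,"lid",m.sum(),"slope,.,z0",k.round(4))
    for nm,X,Y,r,zl in(("salt",.5405,-.1476,.03,.085),("mill",.531,-.054,.03,.13),("glass",.4255,.078,.045,.075)):
        m=(abs(x-X)<r)&(abs(y-Y)<r)&(z>zl)&(z<.17); P=W[m]
        if len(P): print(n,nm,len(P),np.percentile(P,[1,50,99],axis=0).round(4).tolist())
E
```

```text
t: 35.4
tcp_pos: [0.3953, 0.1159, 0.2716]
tool_rot: [0.999, -0.046, -0.0, -0.0]
force: [0.4, 0.6, -1.0]
finger_gap: 0.698
gripper_force: 0.0
t 35.4 tcp [0.3953 0.1159 0.2716] psi -0.0916 F [ 0.4  0.6 -1. ] gap 0.698 grip 0.0 q6 1.67
top lid 4361 slope,.,z0 [-1.000e-04  1.200e-03  1.037e-01]
top salt 143 [[0.5249, -0.1621, 0.0862], [0.5408, -0.1461, 0.0944], [0.5577, -0.1329, 0.1001]]
top mill 343 [[0.5093, -0.0789, 0.131], [0.53, -0.0537, 0.1434], [0.5545, -0.0322, 0.1592]]
top glass 14 [[0.4508, 0.0803, 0.0757], [0.4537, 0.0875, 0.0835], [0.4562, 0.0968, 0.0878]]
side lid 2673 slope,.,z0 [ 0.001  -0.0005  0.1029]
side mill 136 [[0.5083, -0.0632, 0.1304], [0.5301, -0.0441, 0.1408], [0.5542, -0.0302, 0.1587]]
side glass 162 [[0.3969, 0.0475, 0.0754], [0.4234, 0.0621, 0.0819], [0.4552, 0.1096, 0.0874]]
wrist lid 28416 slope,.,z0 [ 0.0002 -0.0013  0.1029]
wrist salt 420 [[0.5246, -0.1458, 0.0851], [0.5354, -0.1352, 0.0906], [0.5456, -0.1299, 0.0972]]
wrist mill 2297 [[0.5082, -0.0728, 0.1307], [0.524, -0.0464, 0.1431], [0.539, -0.0299, 0.159]]
wrist glass 776 [[0.396, 0.0506, 0.0752], [0.4208, 0.0746, 0.0826], [0.4561, 0.1103, 0.0882]]
```

```bash
python3 -c "
from station import job
print(job.sign_off())"
```

```text
the job is handed in; nothing more can be done
None
```

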